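# Pack the lens service caddy

## Robot

A 7-joint arm with a two-finger parallel gripper is mounted at the origin on the work surface. World frame = base frame: x ahead of the robot, y to its left, z up, the work surface at z = 0. Lengths are in m, angles in rad, forces in N, time in s.
With the tool pointing down it reaches from about 0.4 to 0.75 m from the base axis. Payload 19.5 kg.
Tool frame: the origin (TCP) lies between the finger pads; the fingertips stand 22 mm ahead of it and the grasp point (between the pads) lies 3 mm ahead of it (manip.tip_reach is the distance from the TCP to the fingertips, in m); z points along the fingers, y is the line along which they close (so a half turn about z gives the same grasp; the last joint's range is limited). The gripper opens to 85 mm and grips with 20 to 120 N. Pads are 22 mm wide; open, the fingers measure 114 mm over their backs; the gripper's body (76 mm by 85 mm) begins 54 mm behind the grasp point. The pads swing forward as they close: fully open they stand 13 mm farther back than shut.
Start: joints at [-1.284, 0.707, -0.028, 1.485, 0.022, 0.951, -0.075], TCP at [0.186, 0.544, 0.253] pointing down, gripper open.
Joint ranges: [-2.71, 2.71], [-0.32, 2.16], [-1.57, 1.52], [0, 2.45], [-1.46, 4.6], [0, 2.02], [-2.83, 2.83]. Speed limits (rad/s): [1.89, 1.89, 2.57, 2.57, 3.01, 3.01, 3.01].

## Interface

Orientations are given as a unit quaternion [w, x, y, z].
In Python, from station import manip gives the robot as it stands.
- The arm moves only by the shell command python3 shift.py 'ROWS' [FORCE]. ROWS is a JSON list of rows, 1 to 10 of them, each of 7 numbers: a rotation vector rx, ry, rz in rad, then dx, dy, dz in m, then the opening from 0.0 (shut) to 1.0 (fully open); each row is the pose to reach, as a shift and turn from the pose commanded when the command began, along the tool's axes at that moment; what a row does not reach only later rows make up. A row lasts 1/8 s, in which the tool goes at most 0.0625 m and 0.188 rad, less where a joint would pass 70% of its speed; a pose out of reach is approached as far as the arm can. The fingers move at their own pace and stop on an object; FORCE is the grip in N (left out, the last holds). Time passes only in rows, so rows that do not move let the fingers close. It prints the time, the measured TCP pose, the force, the opening and the grip force at its end.
- manip.state(): the state, without advancing time (a new reading comes with each control period).
- manip.snapshot(name): name is "scene" or "top"; returns a dict with "image" (480x640x3 uint8, red, green, blue), "range_z" (480x640 float32, m along the optical axis (not along the pixel's ray), 0 where there is no reading), "K" (3x3 intrinsics, pixels), "origin" and "rotation" of the camera in the world. Camera axes: x right, y up, looking along -z (the intrinsics and any distortion apply to the point x, -y, -z); pixel columns grow to the right and rows downward; lengths in m; the calibration is good to about 2 mm. A picture is of the moment at which its call begins.
- manip.finish_job(): hands the job in; it is judged then, once.
The state is a dict: "t": time; "joint_pos": joint angles; "dq": joint speeds; "joint_torque": joint torques, N m; "position": TCP position; "eef_rot": TCP orientation; "force": force on the tool from outside, world axes, zero at the start; "torque": the same for the moment, N m; "gripper_width": opening from 0.0 (shut) to 1.0 (fully open); "finger_force": force on a finger pad.
Only numpy, scipy, OpenCV 4.12 (cv2) and the standard library are available. Lean on these libraries where they do the work, as an engineer would, in place of code of your own. Each camera call takes 0.05 s, during which the arm holds its last target. There are 200 camera calls.

## Task

Pack the wooden caddy for the lens service: the long prism section into the long rectangular pocket, the knobbed iron weight into the square pocket, the closed collar ring over the post, and the ratchet wrench into the keyhole pocket with its head at the wide end, each lying flat on the bottom of its place. Leave the short prism section and the split ring where they are. The long prism is glass: lower it into place, do not let it drop.

Things in the scene. Friction and masses are not known exactly. Their poses are not given: they have to be found in the camera images.
- prism: The long prism section: sea-green glass bar with brass end caps, 90 mm long (own x), 28 mm wide (y), lying on its flat face; upright sides to 24 mm, then a roof-like ridge along x up to 38 mm. 0.2 kg. Origin: centre of the underside.
- short_prism: The short prism section (look-alike, stays where it is): same glass, caps and cross-section, but only 54 mm long (own x). Origin: centre of the underside.
- collar: The lens collar: closed nickel-plated ring lying flat, outer diameter 50 mm, bore 38 mm, 26 mm high, 0.17 kg. Origin: on its axis at the underside; z is the axis.
- split_ring: The split ring (look-alike, stays where it is): same ring size and metal as the collar, but with a gap of a quarter turn (about 31 mm) cut out of it at its own +x side. Origin: on its axis at the underside.
- weight: The balance weight: black iron disc 44 mm in diameter, 26 mm high, with a neck 14 mm in diameter up to 32 mm and above it a round grip knob 20 mm in diameter from 32 to 50 mm height. 0.32 kg. Origin: on its axis at the underside.
- wrench: The ratchet wrench: brass, lying flat along its own x, 22 mm high, 0.3 kg. Handle 14 mm wide (y) from x = -55 mm to the round head, 38 mm in diameter, centred at x = +33 mm, with a steel drive square on top up to 30 mm. Balance point about x = +9 mm. Origin: underside, on the handle just behind the head, where it can be gripped across.
- nest_prism: Caddy insert with a rectangular pocket 112 mm (own x) by 46 mm (y), for the long prism. Each of the four inserts: fixed, 140 mm (x) by 74 mm (y), a 4 mm grey felt-covered plate with wooden walls 7 mm high on it. Origin: centre of the plate's underside, 6 mm above the table, so the felt floor is 10 mm, the walls' tops 17 mm above the table. The pocket is centred on it.
- nest_weight: Caddy insert with a square pocket 62 mm by 62 mm, centred on the origin, for the weight. Plate, walls and origin as for nest_prism. The inserts lie side by side along y, 76 mm apart, in any order, in the dark wooden caddy, whose rim also ends 17 mm above the table.
- nest_collar: Caddy insert without walls, for the collar: the 4 mm grey felt-covered plate with an upright wooden post in its centre, 20 mm in diameter, 18 mm high above the felt, its top edge bevelled. Origin as for nest_prism; the post stands on it.
- nest_wrench: Caddy insert with a keyhole-shaped pocket, for the wrench: a channel 32 mm wide (y) for the handle from x = -66 to +4 mm, opening into a square space 58 mm wide for the head from x = +4 to +64 mm. The wrench lies right with its origin above this origin and its x the same way. Plate, walls (7 mm) and origin as for nest_prism.

How it is judged:
At the end, for the whole second after the job is handed in: Prism, weight, collar, wrench lie flat (0.12 rad) on their own insert's felt (within 4 mm), centred within 17, 15, 13 and 17 mm, prism and wrench within 0.4 rad of the pocket's direction, released and still; short prism and split ring within 20 mm of their starts (horizontal distance between prism and nest_prism below 0.017 m and z of prism in the frame of nest_prism between 0 and 0.008 m and angle between each of prism, weight, collar, wrench's own z axis and vertical below 0.12 rad and linear speed of each of prism, weight, collar, wrench below 0.02 m/s and angular speed of each of prism, weight, collar, wrench below 0.2 rad/s and angle between the x axis of prism and the x axis of nest_prism, either way round below 0.4 rad and horizontal distance between weight and nest_weight below 0.015 m and z of weight in the frame of nest_weight between 0 and 0.008 m and horizontal distance between collar and nest_collar below 0.013 m and z of collar in the frame of nest_collar between 0 and 0.008 m and horizontal distance between wrench and nest_wrench below 0.017 m and z of wrench in the frame of nest_wrench between 0 and 0.008 m and angle between the x axis of wrench and the x axis of nest_wrench, either way round below 0.4 rad and distance of each of short_prism, split_ring from where it was at the start of the episode below 0.02 m); the robot touches nothing.
It fails at once if the long prism is dropped (falls faster than 0.6 m/s, some 18 mm of free fall, with no finger on it) (linear speed of prism above 0.6 m/s and contact force between the fingers and prism below 0.05 N).
It also fails if it takes over 96 s, if anything falls off the work surface, if the arm or the gripper's body presses on something with over 40 N, if the wrist force passes 120 N, or if a joint passes its speed limit or range.

## Working session

There is one attempt and no reset: what is moved stays moved. The work goes in short steps, Python scripts to look and compute and a shell command to move; the robot and the scene stay as the last step left them, time stands still between calls to the robot, and variables do not carry over. Pictures are saved under pics/ and viewed, at most 14 in all, crops included, and the job is handed in when it is done.

```bash
ls; mkdir -p pics
python3 - <<'E'
from station import manip
import cv2,numpy as np
for n in("top","scene"):
    s=manip.snapshot(n); cv2.imwrite(f"pics/{n}0.png",s["image"][:,:,::-1]); np.savez(f"/tmp/{n}0.npz",**s)
    print(n,s["K"],s["origin"],s["rotation"],s.keys())
print(manip.state(),manip.tip_reach)
E
```

```text
pics
shift.py
station.py
top [[435.19890028   0.         320.34524741]
 [  0.         435.19890028 240.25080271]
 [  0.           0.           1.        ]] [ 0.49196645 -0.01409174  0.8021652 ] [-0.70146482 -0.03092761  0.01984141  0.71175622] dict_keys(['image', 'range_z', 'K', 'origin', 'rotation'])
scene [[457.83769528   0.         322.90793411]
 [  0.         457.83769528 242.17537737]
 [  0.           0.           1.        ]] [0.80992288 0.42738561 0.77906014] [0.27081129 0.07790847 0.27488666 0.9192545 ] dict_keys(['image', 'range_z', 'K', 'origin', 'rotation'])
{'t': 0.1, 'joint_pos': array([-1.28366463,  0.70700143, -0.02762706,  1.48493385,  0.0219904 ,
        0.95091798, -0.07548499]), 'dq': array([ 3.08298976e-04, -1.01083152e-03,  1.11921924e-03, -8.74886978e-05,
       -1.14293444e-03,  1.65344075e-03, -4.60541761e-04]), 'joint_torque': array([ 1.62102569e-03, -8.84259510e+01,  1.23645231e+00, -2.36446470e+01,
        1.70624815e-02,  5.07969962e-03, -9.49120590e-05]), 'position': array([0.18561321, 0.54399426, 0.25290103]), 'eef_rot': array([-7.12187956e-05,  1.63668163e-01,  9.86515333e-01, -4.74026217e-04]), 'force': array([-0.87133797, -0.8058211 , -0.85407328]), 'torque': array([0.01577604, 0.04361323, 0.01383356]), 'finger_force': 0.0, 'gripper_width': 0.9978326318388876} 0.022
```

View pics/top0.png

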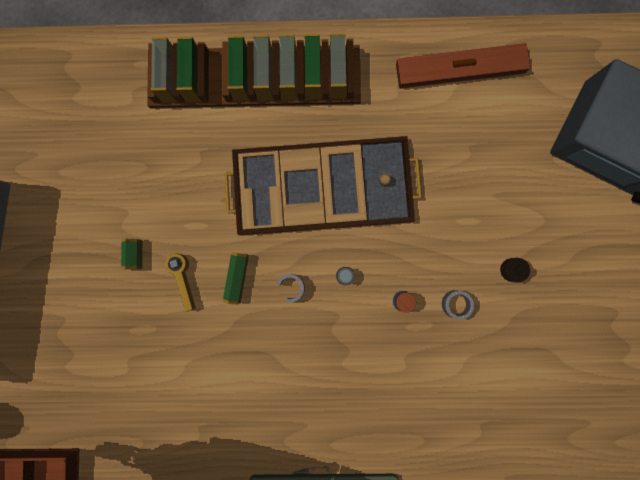

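View pics/scene0.png

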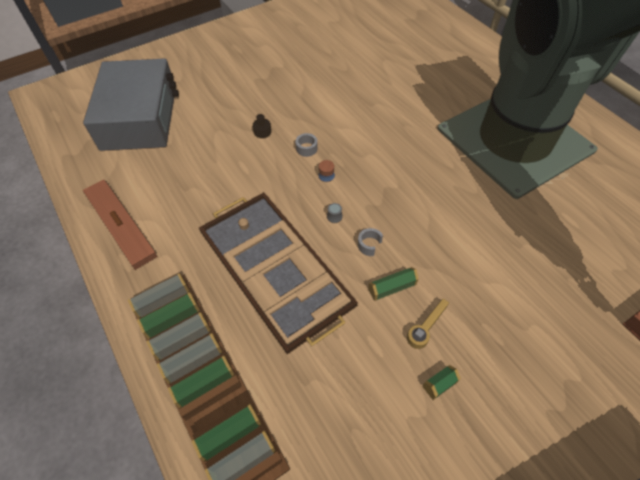

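The top view shows the long prism at (236,278), wrench (180,280) with its head up at (177,263), weight (515,269) and closed collar (459,305). The caddy is at (325,185), with keyhole, square, rectangle and post inserts from left to right. The split ring (291,288), short prism (132,254) and two cups (346,276) and (404,301) must not be moved.

```bash
cat > h.py <<'E'
import numpy as np,cv2
from scipy.spatial.transform import Rotation as R
from station import manip
def rot(q): return R.from_quat(np.r_[q[1:],q[0]]).as_matrix()
def rays(s,uv):
    uv=np.atleast_2d(uv).astype(float);K=s["K"]
    d=np.c_[(uv[:,0]-K[0,2])/K[0,0],-(uv[:,1]-K[1,2])/K[1,1],-np.ones(len(uv))]
    return d@rot(s["rotation"]).T
def plane(s,uv,z):
    d=rays(s,uv);o=s["origin"];return o+d*((z-o[2])/d[:,2])[:,None]
def cloud(s):
    v,u=np.mgrid[:480,:640];d=rays(s,np.c_[u.ravel(),v.ravel()])
    P=s["origin"]+d*s["range_z"].reshape(-1,1);P[s["range_z"].ravel()==0]=np.nan
    return P.reshape(480,640,3)
E
python3 - <<'E'
from h import *
for n in("top","scene"):
    s=dict(np.load(f"/tmp/{n}0.npz"));P=cloud(s)
    X,Y,Z=P[...,0],P[...,1],P[...,2]
    print(n,"table z",np.nanmedian(Z[350:420,150:600] if n=="top" else Z[200:300,450:520]),"nan",np.isnan(Z).mean())
    m=((Z>.009)&(Z<.1)&(X>.25)&(X<.85)&(Y>-.5)&(Y<.5)).astype(np.uint8)
    k,l,st,c=cv2.connectedComponentsWithStats(m)
    for i in range(1,k):
        if st[i,4]<40: continue
        q=P[l==i]; t=q[q[:,2]>.012]
        print(st[i],"uv",c[i].round(),"mean",q.mean(0).round(4),"zmax",np.percentile(q[:,2],97).round(4),"rect",[np.round(a,4) for a in cv2.minAreaRect((t[:,:2]*1000).astype(np.float32))])
E
```

```text
top table z -0.0004712731789402458 nan 0.003899739583333333
[ 551   61   71  113 4900] uv [593. 126.] mean [ 0.7328 -0.4687  0.0704] zmax 0.0917 rect [array([ 749.1628, -463.3135]), array([ 73.2614, 180.7448]), np.float64(89.9819)]
[ 147   66  214   41 7075] uv [253.  88.] mean [0.8235 0.1147 0.0428] zmax 0.0679 rect [array([827.196 , 119.5972]), array([ 45.6369, 399.6778]), np.float64(0.0106)]
[399  74  85  14 601] uv [432.  79.] mean [ 0.8437 -0.213   0.0194] zmax 0.0245 rect [array([ 842.4454, -229.5915]), array([ 16.1453, 154.8187]), np.float64(0.5692)]
[  225   136   197    99 13272] uv [321. 186.] mean [ 0.6494 -0.0039  0.0142] zmax 0.0192 rect [array([650.2037,  -7.1177]), array([158.7821, 357.8564]), np.float64(3.4668)]
[121 239  20  30 567] uv [130. 254.] mean [0.5287 0.3383 0.0283] zmax 0.0382 rect [array([529.4313, 343.1485]), array([52.8416, 29.9625]), np.float64(0.2529)]
[223 252  25  53 868] uv [235. 278.] mean [0.4824 0.1502 0.0296] zmax 0.0378 rect [array([482.9764, 152.5951]), array([28.7757, 89.7267]), np.float64(79.8444)]
[165 254  30  58 741] uv [180. 278.] mean [
[... 2262 characters left out ...]
1 ]), array([52.3222, 41.8996]), np.float64(27.7963)]
[368 267  50  33 837] uv [393. 282.] mean [0.4871 0.1572 0.0281] zmax 0.038 rect [array([483.3919, 153.5789]), array([30.2567, 91.1902]), np.float64(80.0488)]
[ 160  274  130  206 6476] uv [225. 381.] mean [0.8281 0.1528 0.0467] zmax 0.0677 rect [array([827.9771, 119.87  ]), array([ 44.0535, 399.4469]), np.float64(0.0208)]
[407 299  42  49 696] uv [425. 327.] mean [0.4907 0.2556 0.022 ] zmax 0.0305 rect [array([476.706 , 255.1238]), array([107.1585,  36.5464]), np.float64(10.0164)]
[423 365  37  34 670] uv [441. 381.] mean [0.5324 0.3451 0.0293] zmax 0.0382 rect [array([529.5833, 343.9437]), array([28.1875, 54.7917]), np.float64(89.8882)]
```

Run:
```python
import cv2
t=cv2.imread("pics/top0.png")
cv2.imwrite("pics/c1.png",cv2.resize(t[125:245,220:430],None,fx=3.8,fy=3.8,interpolation=cv2.INTER_CUBIC))
```

```text
(no output)
```

View pics/c1.png

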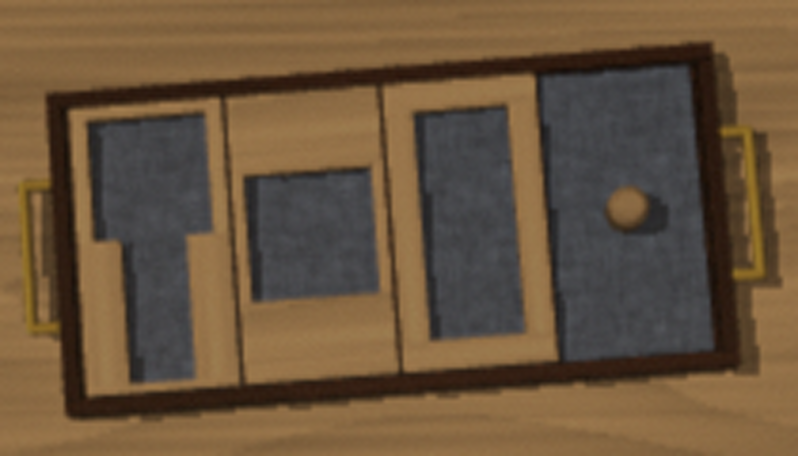

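The crop shows clean felt pockets, with the keyhole's wide end at the top (+x), and the post at crop (627,207), i.e. full-image (385,179). Next I'll work out the nest poses and the wrench axis.

```bash
cat >> h.py <<'E'
C=np.array([.6503,-.0070]);A=np.radians(3.47)
def nest(k): return C+{"wrench":.114,"weight":.038,"prism":-.038,"collar":-.114}[k]*np.array([-np.sin(A),np.cos(A)])
def go(x,y,z,yawdeg=None):
    """row (tool axes) from the present pose to TCP x,y,z, with tool y along yaw (mod 180)"""
    st=manip.state();M=rot(st["eef_rot"]);p=st["position"]
    cur=np.degrees(np.arctan2(M[1,1],M[0,1]));d=0
    if yawdeg is not None:
        rad=np.degrees(np.arctan2(y,x));t=rad+(yawdeg-rad+90)%180-90
        d=(t-cur+180)%360-180
    v=M.T@(np.array([x,y,z])-p)
    # turn about tool z (down): positive rz turns yaw negative; also level the tool
    Mt=np.array([[np.sin(np.radians(cur+d)),np.cos(np.radians(cur+d)),0],[-np.cos(np.radians(cur+d)),np.sin(np.radians(cur+d)),0],[0,0,-1]]).T@np.eye(3)
    a=np.radians(cur+d);ty=np.array([np.cos(a),np.sin(a),0]);tz=np.array([0,0,-1.]);Mt=np.c_[np.cross(ty,tz),ty,tz]
    r=R.from_matrix(M.T@Mt).as_rotvec()
    print("row",r.round(3),v.round(4),"rows",round(max(np.linalg.norm(v)/.0625,np.linalg.norm(r)/.188),1),"yaw now",cur.round(1),"q7",st["joint_pos"][6].round(2))
E
sed -i '/Mt=np.array(\[\[/d' h.py
python3 - <<'E'
from h import *
for k in("wrench","weight","prism","collar"): print(k,nest(k).round(4))
for n in("top","scene"):
    s=dict(np.load(f"/tmp/{n}0.npz"));P=cloud(s)
    hsv=cv2.cvtColor(s["image"],cv2.COLOR_RGB2HSV)
    # nests: grey-blue felt
    m=cv2.inRange(hsv,(95,30,20),(130,255,140));q=P.copy()
    box=(P[...,0]>.55)&(P[...,0]<.75)&(P[...,1]>-.2)&(P[...,1]<.18)&(P[...,2]<.02)
    k,l,st,c=cv2.connectedComponentsWithStats(((m>0)&box).astype(np.uint8))
    for i in range(1,k):
        if st[i,4]<300: continue
        v,u=np.nonzero(l==i);w=plane(s,np.c_[u,v],.010)[:,:2]
        print(n,"felt",[np.round(a,1) for a in cv2.minAreaRect((w*1000).astype(np.float32))])
    b=(P[...,2]>.024)&(P[...,2]<.04)&(P[...,0]>.58)&(P[...,0]<.72)&(P[...,1]<-.05)&(P[...,1]>-.18)
    print("post",np.nanmedian(P[b],0),b.sum())
    # wrench
    b=(P[...,2]>.016)&(P[...,2]<.04)&(P[...,0]>.4)&(P[...,0]<.55)&(P[...,1]>.2)&(P[...,1]<.31)
    w=P[b];sq=w[w[:,2]>.027];h0=sq.mean(0)[:2]
    hd=w[np.linalg.norm(w[:,:2]-h0,axis=1)>.027][:,:2];vx,vy,x0,y0=cv2.fitLine((hd*1000).astype(np.float32),cv2.DIST_HUBER,0,.01,.01).ravel()
    e=np.array([vx,vy]);e*=np.sign(e@(h0*1000-[x0,y0]));t=(hd*1000-[x0,y0])@e
    print("wrench sq",h0.round(4),"axis yaw",np.degrees(np.arctan2(e[1],e[0])).round(1),"tail",(np.array([x0,y0])+e*t.min()).round(1),"len",t.max()-t.min(),"line-pt at head dist",((h0*1000-[x0,y0])@[-e[1],e[0]]).round(1))
    c,r=cv2.minEnclosingCircle((w[np.linalg.norm(w[:,:2]-h0,axis=1)<.023][:,:2]*1000).astype(np.float32));print("head",np.round(c,1),r)
go(.4832,.1532,.12,80)
E
```

```text
wrench [0.6434 0.1068]
weight [0.648  0.0309]
prism [ 0.6526 -0.0449]
collar [ 0.6572 -0.1208]
post [ 0.65652373 -0.12023305  0.02695289] 91
wrench sq [0.51   0.2596] axis yaw 16.6 tail [426.3 233.7] len 60.90216471344704 line-pt at head dist 0.8
head [507.8 259.4] 20.764545440673828
post [ 0.65804878 -0.11801533  0.02742794] 61
wrench sq [0.5108 0.261 ] axis yaw 16.2 tail [426.3 236.1] len 61.3529567424102 line-pt at head dist 0.3
head [509.1 260.1] 21.00823402404785
row [-0.001 -0.    -0.154] [-0.4078 -0.2736  0.1332] rows 8.1 yaw now 71.2 q7 -0.08
```

```bash
python3 - <<'E'
from h import *
s=dict(np.load("/tmp/top0.npz"))
f=lambda c,z:plane(s,[np.mean(c,0)/3.8+[220,125]],z)[0].round(4)
print("prism",f([(413,112),(507,104),(527,332),(432,340)],.0135),"weight",f([(246,178),(371,168),(379,292),(253,300)],.0135))
print("kh corner mid (x=+4)",f([(92,241),(212,233)],.0135),"x=64:",f([(90,122),(205,113)],.0135),"x=-66",f([(131,383),(195,378)],.0135))
E
python3 shift.py '[[0,0,-0.154,-0.408,-0.274,0.133,1],[0,0,-0.154,-0.408,-0.274,0.133,1],[0,0,-0.154,-0.408,-0.274,0.133,1],[0,0,-0.154,-0.408,-0.274,0.133,1],[0,0,-0.154,-0.408,-0.274,0.133,1],[0,0,-0.154,-0.408,-0.274,0.133,1],[0,0,-0.154,-0.408,-0.274,0.133,1],[0,0,-0.154,-0.408,-0.274,0.133,1],[0,0,-0.154,-0.408,-0.274,0.133,1],[0,0,-0.154,-0.408,-0.274,0.133,1]]' 40
python3 -c "
from h import *
go(.4832,.1532,.034,80)"
```

```text
prism [ 0.6526 -0.0462  0.0135] weight [0.6478 0.0298 0.0135]
kh corner mid (x=+4) [0.6479 0.1074 0.0135] x=64: [0.7067 0.1094 0.0135] x=-66 [0.5781 0.1024 0.0135]
t: 1.35
position: [0.4832, 0.153, 0.1201]
eef_rot: [-0.0, 0.088, 0.996, 0.0]
force: [0.4, 1.4, 0.8]
gripper_width: 0.998
finger_force: 0.0
row [-0.    -0.001 -0.001] [-0.0001  0.0002  0.0861] rows 1.4 yaw now 79.9 q7 0.77
```

```bash
python3 shift.py '[[0,0,0,0,0,0.03,1],[0,0,0,0,0,0.06,1],[0,0,0,0,0,0.08,1],[0,0,0,0,0,0.086,1],[0,0,0,0,0,0.086,0.2],[0,0,0,0,0,0.086,0.0],[0,0,0,0,0,0.086,0.0],[0,0,0,0,0,0.086,0.0],[0,0,0,0,0,0.086,0.0],[0,0,0,0,0,0.086,0.0]]' 40
python3 - <<'E'
from h import *
s=manip.snapshot("scene");cv2.imwrite("pics/g1.png",cv2.resize(s["image"][200:400,280:520,::-1],None,fx=3,fy=3))
go(.4832,.1532,.12,80)
E
```

```text
t: 2.6
position: [0.4836, 0.1532, 0.035]
eef_rot: [0.0, 0.087, 0.996, 0.0]
force: [-1.1, -0.7, 10.5]
gripper_width: 0.314
finger_force: 39.2
row [ 0.     0.001 -0.   ] [ 0.0003 -0.     -0.085 ] rows 1.4 yaw now 80.0 q7 0.74
```

View pics/g1.png

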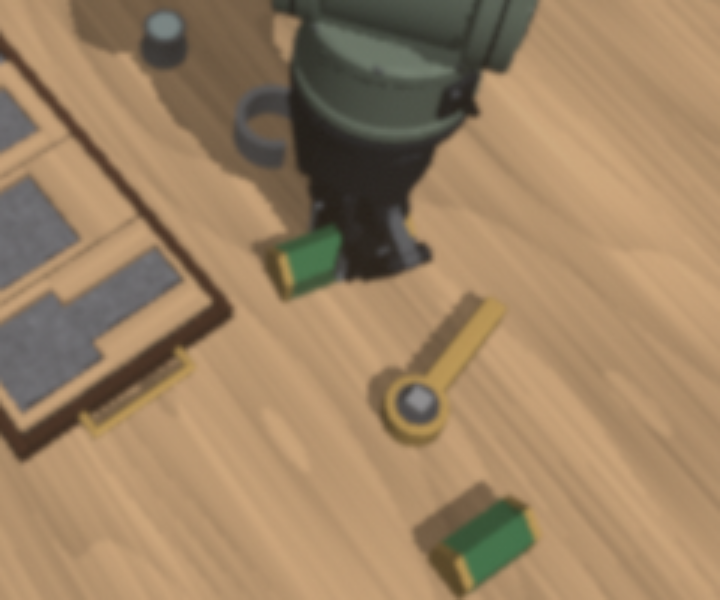

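The prism is gripped at its centre: the opening reads about 27 mm against a 28 mm width. Neither the split ring nor the wrench was disturbed.

```bash
python3 shift.py '[[0,0,0,0,0,-0.01,0],[0,0,0,0,0,-0.03,0],[0,0,0,0,0,-0.055,0],[0,0,0,0,0,-0.075,0]]' 40
python3 -c "
from h import *
go(.6526,-.0455,.11,93.5)"
```

```text
t: 3.15
position: [0.4834, 0.153, 0.1108]
eef_rot: [0.0, 0.087, 0.996, 0.0]
force: [-0.2, -0.5, -1.9]
gripper_width: 0.313
finger_force: 40.6
row [ 1.000e-03 -0.000e+00  2.906e+00] [-0.2012 -0.1661  0.0009] rows 15.5 yaw now 80.0 q7 0.77
```

```bash
sed -i 's/rad=np.degrees(np.arctan2(y,x));t=rad+(yawdeg-rad+90)%180-90/t=cur+(yawdeg-cur+90)%180-90/' h.py
python3 shift.py '[[0,0,-0.05,-0.03,-0.025,0,0],[0,0,-0.1,-0.07,-0.058,0,0],[0,0,-0.15,-0.11,-0.091,0,0],[0,0,-0.2,-0.15,-0.124,0,0],[0,0,-0.236,-0.185,-0.153,0,0],[0,0,-0.236,-0.201,-0.166,0,0],[0,0,-0.236,-0.201,-0.166,0,0],[0,0,-0.236,-0.201,-0.166,0,0]]'
python3 - <<'E'
from h import *
go(.6526,-.0455,.045,93.5)
s=manip.snapshot("top");P=cloud(s)
cv2.imwrite("pics/p1.png",cv2.resize(s["image"][100:300,150:450,::-1],None,fx=2.5,fy=2.5))
E
```

```text
t: 4.15
position: [0.6519, -0.0446, 0.1096]
eef_rot: [-0.0, -0.031, 1.0, 0.0]
force: [-0.4, 0.2, -2.7]
gripper_width: 0.317
finger_force: 40.7
row [ 0.    -0.     0.001] [-0.0006 -0.001   0.0646] rows 1.0 yaw now 93.5 q7 1.37
```

View pics/p1.png

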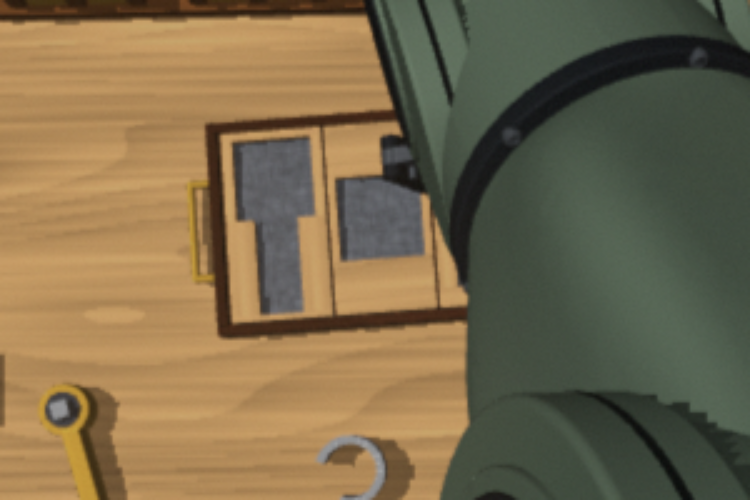

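The arm hides the prism from above, but the grasp was measured, so I'll lower it slowly.

```bash
python3 shift.py '[[0,0,0,0,-0.001,0.02,0],[0,0,0,0,-0.001,0.035,0],[0,0,0,0,-0.001,0.047,0],[0,0,0,0,-0.001,0.055,0],[0,0,0,0,-0.001,0.06,0],[0,0,0,0,-0.001,0.063,0],[0,0,0,0,-0.001,0.064,0],[0,0,0,0,-0.001,0.064,0]]'
```

```text
t: 5.2
position: [0.6526, -0.0463, 0.0455]
eef_rot: [0.0, -0.031, 1.0, -0.0]
force: [-0.7, -0.2, -1.9]
gripper_width: 0.313
finger_force: 40.6
```

```bash
python3 shift.py '[[0,0,0,0,0,0.001,0],[0,0,0,0,0,0.001,0],[0,0,0,0,0,0.002,0],[0,0,0,0,0,0.002,0]]'
```

```text
t: 5.7
position: [0.6526, -0.0464, 0.045]
eef_rot: [0.0, -0.03, 1.0, -0.0]
force: [-9.0, 0.4, 23.9]
gripper_width: 0.314
finger_force: 43.7
```

It's on the felt. I'll relax, open partly and rise.

```bash
python3 shift.py '[[0,0,0,0,0,-0.001,0],[0,0,0,0,0,-0.001,0.35],[0,0,0,0,0,-0.001,0.5],[0,0,0,0,0,-0.001,0.55],[0,0,0,0,0,-0.02,0.55],[0,0,0,0,0,-0.06,0.55],[0,0,0,0,0,-0.1,0.6],[0,0,0,0,0,-0.1,1]]'
python3 -c "
from h import *
go(.491,-.3476,.145,20)
go(.478,.2505,.12,106.5)"
```

```text
t: 6.7
position: [0.6538, -0.0463, 0.1475]
eef_rot: [0.003, -0.03, 1.0, -0.0]
force: [0.1, -0.5, -0.6]
gripper_width: 0.796
finger_force: 0.0
row [0.003 0.005 1.283] [ 0.1808 -0.2908  0.0016] rows 6.8 yaw now 93.5 q7 1.38
row [-0.001  0.005 -0.227] [0.1575 0.307  0.0265] rows 5.5 yaw now 93.5 q7 1.38
```

```bash
python3 shift.py '[[0,0,-0.227,0.158,0.307,0.02,1],[0,0,-0.227,0.158,0.307,0.02,1],[0,0,-0.227,0.158,0.307,0.02,1],[0,0,-0.227,0.158,0.307,0.02,1],[0,0,-0.227,0.158,0.307,0.026,1],[0,0,-0.227,0.158,0.307,0.026,1],[0,0,-0.227,0.158,0.307,0.026,1],[0,0,-0.227,0.158,0.307,0.026,1]]' 70
python3 - <<'E'
from h import *
go(.478,.2505,.033,106.5)
s=manip.snapshot("top");cv2.imwrite("pics/p2.png",cv2.resize(s["image"][100:320,110:430,::-1],None,fx=2.5,fy=2.5))
E
```

```text
t: 7.7
position: [0.4764, 0.2497, 0.1175]
eef_rot: [0.0, -0.143, 0.99, -0.0]
force: [0.1, 0.0, -0.7]
gripper_width: 0.998
finger_force: 0.0
row [-0.001  0.    -0.   ] [-0.0018  0.0004  0.0845] rows 1.4 yaw now 106.5 q7 0.93
```

View pics/p2.png

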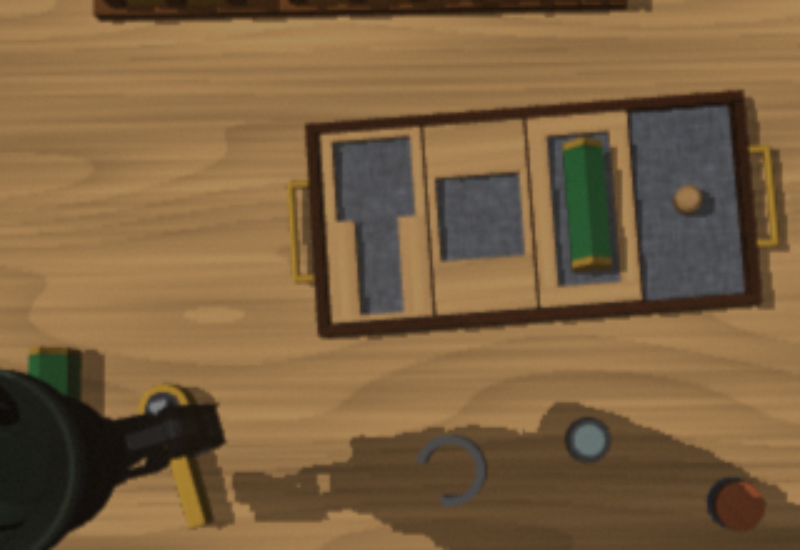

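The prism lies in its pocket, at picture (588,205). The gripper is above the wrench handle, just behind the head.

```bash
python3 shift.py '[[0,0,0,-0.002,0,0.03,1],[0,0,0,-0.002,0,0.06,1],[0,0,0,-0.002,0,0.08,1],[0,0,0,-0.002,0,0.084,1],[0,0,0,-0.002,0,0.084,0.0],[0,0,0,-0.002,0,0.084,0.0],[0,0,0,-0.002,0,0.084,0.0],[0,0,0,-0.002,0,0.084,0.0],[0,0,0,-0.002,0,0.084,0.0],[0,0,0,-0.002,0,0.084,0.0]]' 70
python3 shift.py '[[0,0,0,0,0,0,0],[0,0,0,0,0,-0.01,0],[0,0,0,0,0,-0.03,0],[0,0,0,0,0,-0.055,0],[0,0,0,0,0,-0.075,0],[0,0,0,0,0,-0.075,0]]'
python3 -c "
from h import *
p=nest('wrench');go(p[0],p[1],.108,93.5)"
```

```text
t: 9.0
position: [0.4781, 0.251, 0.0339]
eef_rot: [0.0, -0.144, 0.99, -0.0]
force: [-1.7, -1.8, 11.5]
gripper_width: 0.141
finger_force: 69.1
t: 9.75
position: [0.4784, 0.2512, 0.1095]
eef_rot: [0.001, -0.143, 0.99, 0.0]
force: [-0.8, 0.1, -2.9]
gripper_width: 0.136
finger_force: 69.0
row [0.001 0.002 0.227] [-0.1172 -0.1853  0.0017] rows 3.5 yaw now 106.5 q7 0.93
```

```bash
python3 shift.py '[[0,0,0.06,-0.03,-0.047,0,0],[0,0,0.12,-0.06,-0.095,0,0],[0,0,0.18,-0.09,-0.142,0,0],[0,0,0.227,-0.117,-0.185,0,0],[0,0,0.227,-0.117,-0.185,0,0],[0,0,0.227,-0.117,-0.185,0,0],[0,0,0.227,-0.117,-0.185,0,0]]'
python3 - <<'E'
from h import *
go(.6437,.107,.044,93.5)
s=manip.snapshot("scene");cv2.imwrite("pics/p3.png",cv2.resize(s["image"][150:370,180:440,::-1],None,fx=2.5,fy=2.5))
E
```

```text
t: 10.62
position: [0.642, 0.1078, 0.108]
eef_rot: [-0.0, -0.031, 1.0, 0.0]
force: [-0.2, 0.0, -2.8]
gripper_width: 0.143
finger_force: 69.1
row [ 0.    -0.001  0.002] [-0.0017 -0.0009  0.064 ] rows 1.0 yaw now 93.6 q7 1.15
```

View pics/p3.png

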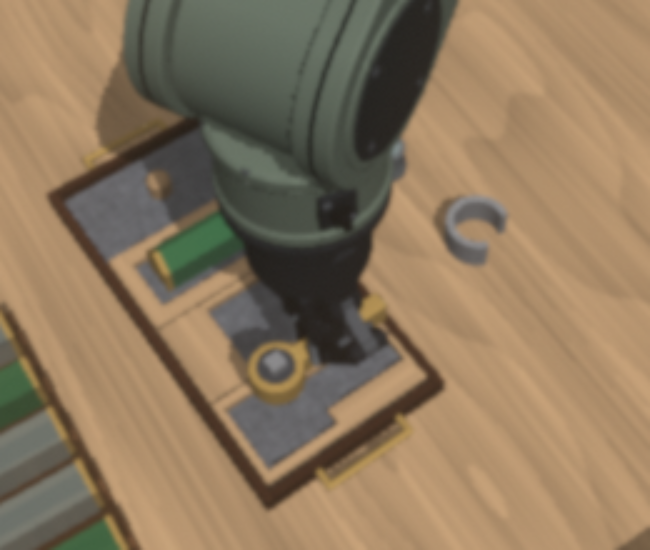

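The wrench hangs level over the keyhole pocket with its head (275,370) toward the wide end. I'll lower it.

```bash
python3 shift.py '[[0,0,0,-0.002,-0.001,0.02,0],[0,0,0,-0.002,-0.001,0.04,0],[0,0,0,-0.002,-0.001,0.055,0],[0,0,0,-0.002,-0.001,0.061,0],[0,0,0,-0.002,-0.001,0.064,0],[0,0,0,-0.002,-0.001,0.065,0],[0,0,0,-0.002,-0.001,0.065,0]]'
```

```text
t: 11.55
position: [0.6449, 0.1061, 0.044]
eef_rot: [0.0, -0.031, 1.0, 0.0]
force: [-2.2, -0.3, 3.3]
gripper_width: 0.137
finger_force: 69.8
```

```bash
python3 shift.py '[[0,0,0,0,0,0,0.1],[0,0,0,0,0,0,0.4],[0,0,0,0,0,0,0.4],[0,0,0,0,0,-0.02,0.4],[0,0,0,0,0,-0.06,0.45],[0,0,0,0,0,-0.11,1],[0,0,0,0,0,-0.11,1]]'
python3 -c "
from h import *
go(.491,-.3476,.15,20)"
```

```text
t: 12.42
position: [0.6462, 0.1064, 0.1582]
eef_rot: [0.003, -0.03, 1.0, 0.001]
force: [-0.1, -0.6, -1.1]
gripper_width: 0.855
finger_force: 0.0
row [0.005 0.005 1.283] [ 0.1826 -0.4437  0.0066] rows 7.7 yaw now 93.5 q7 1.17
```

```bash
python3 shift.py '[[0,0,1.283,0.183,-0.444,0.006,1],[0,0,1.283,0.183,-0.444,0.006,1],[0,0,1.283,0.183,-0.444,0.006,1],[0,0,1.283,0.183,-0.444,0.006,1],[0,0,1.283,0.183,-0.444,0.006,1],[0,0,1.283,0.183,-0.444,0.006,1],[0,0,1.283,0.183,-0.444,0.006,1],[0,0,1.283,0.183,-0.444,0.006,1],[0,0,1.283,0.183,-0.444,0.006,1],[0,0,1.283,0.183,-0.444,0.006,1]]'
python3 - <<'E'
from h import *
go(.491,-.3476,.051,20)
s=manip.snapshot("top");cv2.imwrite("pics/p4.png",cv2.resize(s["image"][110:330,220:540,::-1],None,fx=2.5,fy=2.5))
E
```

```text
t: 13.68
position: [0.4896, -0.3475, 0.1476]
eef_rot: [0.0, 0.573, 0.819, 0.0]
force: [0.1, 0.6, 0.3]
gripper_width: 1.005
finger_force: 0.0
row [ 0.001 -0.     0.001] [-0.0006  0.0012  0.0966] rows 1.5 yaw now 20.0 q7 0.84
```

View pics/p4.png

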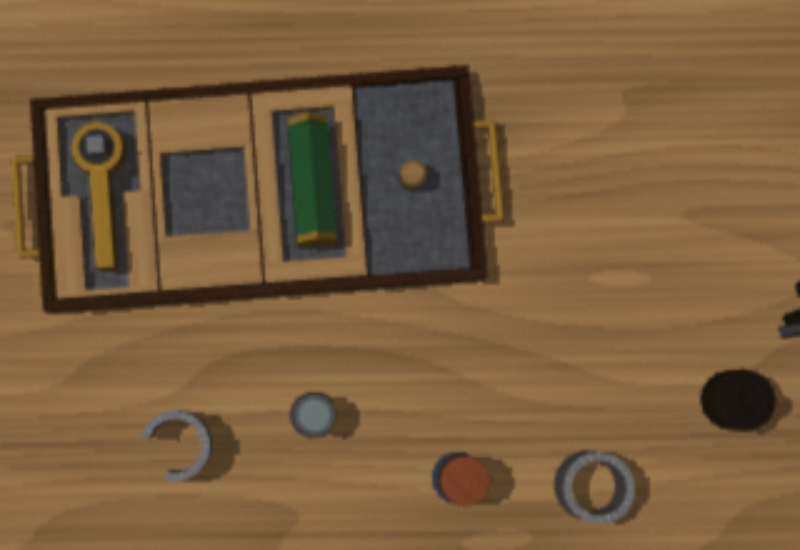

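The wrench and prism are both seated. The weight at picture (738,400) is untouched, so I'll pick it up by its knob.

```bash
python3 shift.py '[[0,0,0,0,0.001,0.04,1],[0,0,0,0,0.001,0.075,1],[0,0,0,0,0.001,0.096,1],[0,0,0,0,0.001,0.096,1],[0,0,0,0,0.001,0.096,0.0],[0,0,0,0,0.001,0.096,0.0],[0,0,0,0,0.001,0.096,0.0],[0,0,0,0,0.001,0.096,0.0],[0,0,0,0,0.001,0.096,0.0],[0,0,0,0,0.001,0.096,0.0]]' 60
python3 shift.py '[[0,0,0,0,0,0,0],[0,0,0,0,0,-0.01,0],[0,0,0,0,0,-0.03,0],[0,0,0,0,0,-0.055,0],[0,0,0,0,0,-0.075,0],[0,0,0,0,0,-0.075,0]]'
python3 -c "
from h import *
go(.648,.0305,.127,20)"
```

```text
t: 14.98
position: [0.4902, -0.3482, 0.0517]
eef_rot: [0.0, 0.574, 0.819, -0.0]
force: [-1.3, 0.1, 6.2]
gripper_width: 0.206
finger_force: 58.4
t: 15.72
position: [0.4905, -0.3483, 0.1277]
eef_rot: [0.001, 0.574, 0.819, -0.0]
force: [0.5, -0.2, -2.5]
gripper_width: 0.21
finger_force: 59.0
row [ 0.001  0.002 -0.   ] [0.3021 0.2775 0.0005] rows 6.6 yaw now 20.0 q7 0.84
```

```bash
python3 shift.py '[[0,0,0,0.03,0.028,0,0],[0,0,0,0.07,0.064,0,0],[0,0,0,0.11,0.101,0,0],[0,0,0,0.15,0.138,0,0],[0,0,0,0.19,0.175,0,0],[0,0,0,0.23,0.211,0,0],[0,0,0,0.27,0.248,0,0],[0,0,0,0.302,0.277,0,0],[0,0,0,0.302,0.277,0,0],[0,0,0,0.302,0.277,0,0]]'
python3 - <<'E'
from h import *
go(.648,.0305,.0612,20)
s=manip.snapshot("scene");cv2.imwrite("pics/p5.png",cv2.resize(s["image"][150:370,180:440,::-1],None,fx=2.5,fy=2.5))
E
```

```text
t: 16.98
position: [0.6467, 0.0298, 0.1255]
eef_rot: [-0.0, 0.574, 0.819, -0.001]
force: [0.5, -1.6, -3.1]
gripper_width: 0.207
finger_force: 59.2
row [-0.002  0.    -0.   ] [0.0002 0.0015 0.0643] rows 1.0 yaw now 20.0 q7 0.28
```

View pics/p5.png

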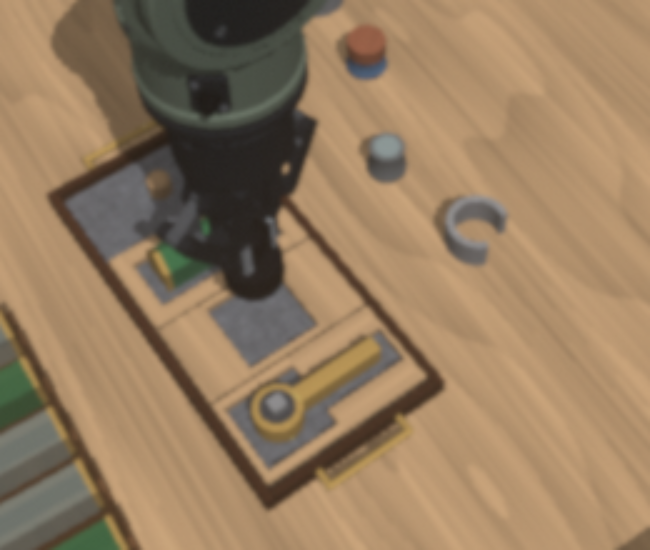

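The weight is held upright above the square pocket, and I'll lower it now.

```bash
python3 shift.py '[[0,0,0,0,0.001,0.02,0],[0,0,0,0,0.001,0.04,0],[0,0,0,0,0.001,0.053,0],[0,0,0,0,0.001,0.06,0],[0,0,0,0,0.001,0.063,0],[0,0,0,0,0.001,0.064,0],[0,0,0,0,0.001,0.064,0]]'
```

```text
t: 17.9
position: [0.6483, 0.0308, 0.0627]
eef_rot: [0.0, 0.574, 0.819, 0.0]
force: [-0.1, -0.4, -2.7]
gripper_width: 0.209
finger_force: 59.3
```

```bash
python3 shift.py '[[0,0,0,0,0,0.001,0],[0,0,0,0,0,0.0015,0],[0,0,0,0,0,0.0015,0]]'
python3 shift.py '[[0,0,0,0,0,0,0.1],[0,0,0,0,0,0,0.45],[0,0,0,0,0,0,0.45],[0,0,0,0,0,-0.02,0.45],[0,0,0,0,0,-0.06,0.45],[0,0,0,0,0,-0.09,1],[0,0,0,0,0,-0.09,1]]'
python3 -c "
from h import *
go(.4307,-.2445,.12,3.5)"
```

```text
t: 18.27
position: [0.6483, 0.0308, 0.0618]
eef_rot: [0.0, 0.574, 0.819, 0.0]
force: [-4.0, 0.0, 10.8]
gripper_width: 0.211
finger_force: 60.9
t: 19.15
position: [0.6492, 0.0309, 0.1543]
eef_rot: [0.002, 0.574, 0.819, 0.001]
force: [0.2, -1.2, -0.9]
gripper_width: 0.86
finger_force: 0.0
row [0.005 0.001 0.288] [-0.1841 -0.2996  0.0333] rows 5.7 yaw now 20.0 q7 0.28
```

```bash
python3 shift.py '[[0,0,0.288,-0.184,-0.3,0.0,1],[0,0,0.288,-0.184,-0.3,0.0,1],[0,0,0.288,-0.184,-0.3,0.02,1],[0,0,0.288,-0.184,-0.3,0.033,1],[0,0,0.288,-0.184,-0.3,0.033,1],[0,0,0.288,-0.184,-0.3,0.033,1],[0,0,0.288,-0.184,-0.3,0.033,1],[0,0,0.288,-0.184,-0.3,0.033,1],[0,0,0.288,-0.184,-0.3,0.033,1]]'
python3 - <<'E'
from h import *
go(.4307,-.2445,.03,3.5)
s=manip.snapshot("top");cv2.imwrite("pics/p6.png",cv2.resize(s["image"][110:330,220:540,::-1],None,fx=2.5,fy=2.5))
E
```

```text
t: 20.27
position: [0.4299, -0.2438, 0.118]
eef_rot: [0.0, 0.685, 0.729, 0.0]
force: [-0.1, -0.1, 0.2]
gripper_width: 1.002
finger_force: 0.0
row [0.001 0.    0.002] [-0.0008  0.0007  0.088 ] rows 1.4 yaw now 3.6 q7 0.52
```

View pics/p6.png

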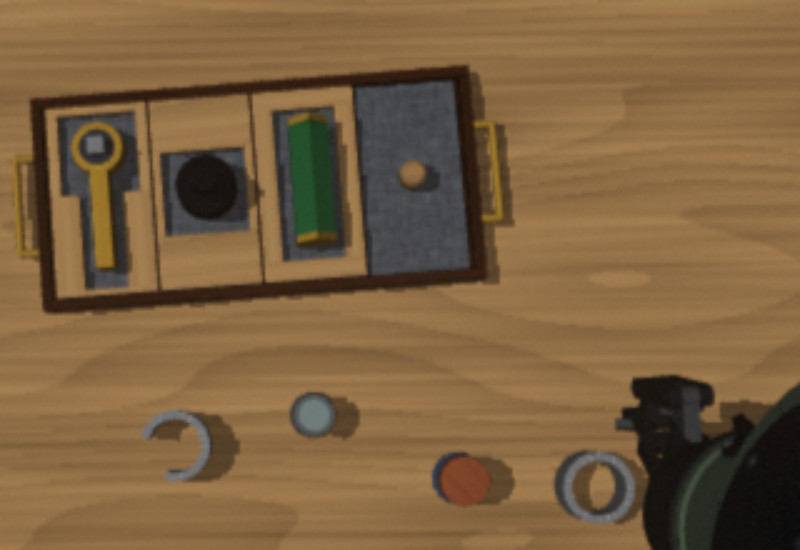

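The weight is seated at (206,187) and the collar at (597,487) is where it was measured. I'll pick up the collar.

```bash
python3 shift.py '[[0,0,0,-0.001,0.001,0.04,1],[0,0,0,-0.001,0.001,0.07,1],[0,0,0,-0.001,0.001,0.088,1],[0,0,0,-0.001,0.001,0.088,1],[0,0,0,-0.001,0.001,0.088,0.0],[0,0,0,-0.001,0.001,0.088,0.0],[0,0,0,-0.001,0.001,0.088,0.0],[0,0,0,-0.001,0.001,0.088,0.0],[0,0,0,-0.001,0.001,0.088,0.0]]' 50
python3 shift.py '[[0,0,0,0,0,0,0],[0,0,0,0,0,-0.01,0],[0,0,0,0,0,-0.03,0],[0,0,0,0,0,-0.055,0],[0,0,0,0,0,-0.075,0],[0,0,0,0,0,-0.075,0]]'
python3 -c "
from h import *
go(.657,-.120,.106,3.5)"
```

```text
t: 21.45
position: [0.4305, -0.2457, 0.031]
eef_rot: [0.001, 0.685, 0.728, 0.0]
force: [-2.0, 2.7, 16.7]
gripper_width: 0.564
finger_force: 49.1
t: 22.2
position: [0.4307, -0.2459, 0.1064]
eef_rot: [0.001, 0.685, 0.728, 0.0]
force: [-0.7, -0.2, -1.7]
gripper_width: 0.563
finger_force: 52.7
row [ 0.002  0.001 -0.   ] [0.1118 0.2336 0.0007] rows 4.1 yaw now 3.5 q7 0.52
```

```bash
python3 shift.py '[[0,0,0,0.02,0.042,0,0],[0,0,0,0.045,0.094,0,0],[0,0,0,0.07,0.146,0,0],[0,0,0,0.095,0.199,0,0],[0,0,0,0.112,0.234,0,0],[0,0,0,0.112,0.234,0,0],[0,0,0,0.112,0.234,0,0],[0,0,0,0.112,0.234,0,0]]'
python3 - <<'E'
from h import *
go(.657,-.1205,.041,3.5)
s=manip.snapshot("scene");cv2.imwrite("pics/p7.png",cv2.resize(s["image"][120:340,160:420,::-1],None,fx=2.5,fy=2.5))
E
```

```text
t: 23.2
position: [0.6563, -0.1204, 0.1047]
eef_rot: [-0.0, 0.686, 0.728, -0.0]
force: [0.4, 0.5, -1.4]
gripper_width: 0.563
finger_force: 52.7
row [-0.001  0.    -0.001] [-0.0002  0.0007  0.0637] rows 1.0 yaw now 3.4 q7 0.26
```

View pics/p7.png

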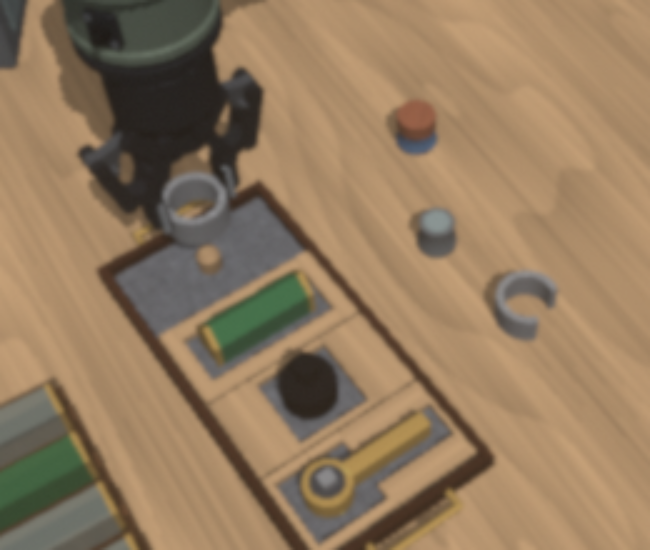

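The collar hangs level above the post, and everything else is in place. I'll lower it over the post.

```bash
python3 shift.py '[[0,0,0,0,0,0.02,0],[0,0,0,0,0,0.035,0],[0,0,0,0,0,0.047,0],[0,0,0,0,0,0.057,0],[0,0,0,0,0,0.062,0],[0,0,0,0,0,0.064,0],[0,0,0,0,0,0.064,0]]'
```

```text
t: 24.12
position: [0.6571, -0.1196, 0.0412]
eef_rot: [0.0, 0.685, 0.728, 0.0]
force: [-0.2, 0.2, -1.6]
gripper_width: 0.565
finger_force: 52.7
```

```bash
python3 shift.py '[[0,0,0,0,0,0.001,0],[0,0,0,0,0,0.0015,0],[0,0,0,0,0,0.0015,0]]'
python3 shift.py '[[0,0,0,0,0,0,0.5],[0,0,0,0,0,0,0.8],[0,0,0,0,0,0,0.8],[0,0,0,0,0,-0.02,0.8],[0,0,0,0,0,-0.06,0.8],[0,0,0,0,0,-0.12,1],[0,0,0,0.1,-0.15,-0.12,1],[0,0,0,0.1,-0.15,-0.12,1],[0,0,0,0.1,-0.15,-0.12,1],[0,0,0,0.1,-0.15,-0.12,1]]'
python3 - <<'E'
from h import *
s=manip.snapshot("top");P=cloud(s);cv2.imwrite("pics/p8.png",cv2.resize(s["image"][110:330,110:430,::-1],None,fx=2.5,fy=2.5))
b=(P[...,2]>.03)&(abs(P[...,0]-.657)<.05)&(P[...,1]<-.08)&(P[...,1]>-.165)
print("collar",cv2.minAreaRect((P[b][:,:2]*1000).astype(np.float32)),np.median(P[b][:,2]))
E
```

```text
t: 24.5
position: [0.6572, -0.1196, 0.0411]
eef_rot: [0.0, 0.685, 0.728, 0.0]
force: [-8.9, 2.4, 24.2]
gripper_width: 0.564
finger_force: 55.2
t: 25.75
position: [0.4977, -0.0269, 0.1608]
eef_rot: [-0.001, 0.684, 0.729, -0.001]
force: [1.7, -0.9, 0.5]
gripper_width: 0.998
finger_force: 0.0
collar ((657.999267578125, -118.69522094726562), (49.2769660949707, 49.74909591674805), 18.350252151489258) 0.0357317954984922
```

View pics/p8.png

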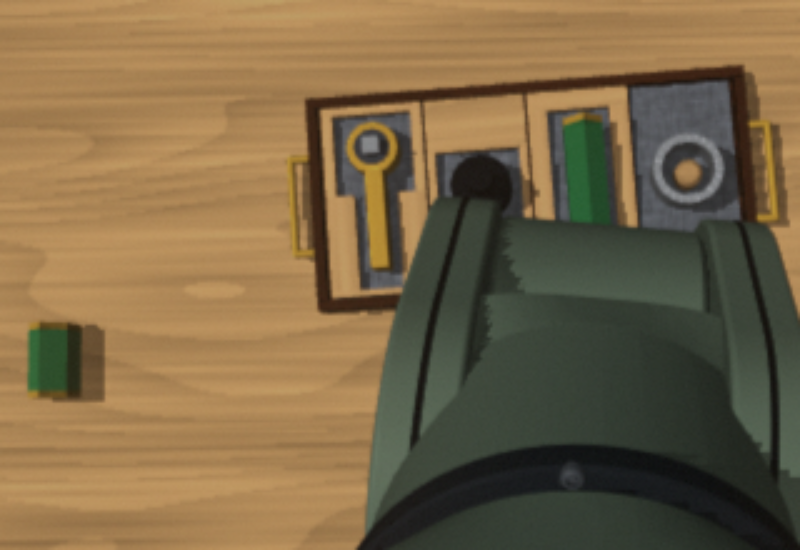

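The collar sits over the post, with its top at 36 mm as expected, and the others are seated. I'll hold still briefly and hand in.

```bash
python3 shift.py '[[0,0,0,0,0,0,1],[0,0,0,0,0,0,1],[0,0,0,0,0,0,1]]'; python3 -c "
from station import manip
print(manip.finish_job())"
```

```text
t: 26.18
position: [0.5014, -0.0292, 0.1592]
eef_rot: [0.0, 0.685, 0.728, -0.0]
force: [-0.3, 0.4, 0.4]
gripper_width: 1.001
finger_force: 0.0
the job is handed in; nothing more can be done
None
```

I handed the job in at about 26 s; the prism, weight, collar and wrench all looked seated in their places and the short prism and split ring were never touched, but the hand-in returned no verdict.

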